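# Set out kitchen tiles along a hooked and locked tape measure

### The arm

A 6-joint arm with a two-finger parallel gripper is mounted at the origin on the work surface. World frame = base frame: x ahead of the robot, y to its left, z up, the work surface at z = 0. Lengths are in m, angles in degrees, forces in N, time in s.
With the tool pointing down it reaches from about 0.225 to 0.725 m from the base axis. Payload 3.1 kg.
Tool frame: the origin (TCP) lies between the finger pads; the fingertips stand 19 mm ahead of it and the grasp point (between the pads) is the TCP; z points along the fingers, y is the line along which they close (so a half turn about z gives the same grasp; the last joint's range is limited). The gripper opens to 85 mm and grips with 20 to 120 N. Pads are 22 mm wide; open, the fingers measure 114 mm over their backs; the gripper's body (76 mm by 85 mm) begins 54 mm behind the grasp point. The pads swing forward as they close: fully open they stand 13 mm farther back than shut.
Start: joints at [62.865, 2.75, 5.684, 92.934, 0, 82.678], TCP at [0.178, 0.494, 0.25] pointing down, gripper open.
Joint ranges: [-166.93, 166.93], [-56.73, 111.36], [-69.38, 81.34], [-121.58, 131.49], [-85.45, 84.26], [-180, 180]. Speed limits (degrees/s): [159.86, 159.86, 180, 180, 180, 180].

### API

Orientations are given as a 3x3 rotation matrix whose columns are the frame's x, y, z axes.
In Python, from cell import r gives the robot as it stands. Calls block until the motion is done:
- r.reach(position, orientation): joint-space move of the TCP to a pose.
- r.move_linear(position, rot=None, max_speed=0.15): straight line of the TCP; rot=None keeps the orientation; max_speed is the mean speed in m/s.
- r.movej(angles): joint-space move.
- r.gripper_to(opening, force=None): finger opening in m; force is the grip in N (None keeps the last); returns when the fingers have stopped.
- r.dwell(seconds).
- r.inverse_kinematics(position, orientation): joint angles nearest the present ones, or None.
- r.sense(): the state.
- r.get_image(name): name is "side" or "top"; returns (picture, depth): 480x640x3 uint8, blue, green, red; 480x640 float32, m along the optical axis (not along the pixel's ray), 0 where there is no reading.
- r.get_calibration(name): a dict with "fx", "fy", "cx", "cy" (pixels), "rvec" (rotation vector, rad) and "tvec" (3), from world to camera coordinates, as OpenCV has them. Camera axes: x right, y down, z forward; pixel columns grow to the right and rows downward; lengths in m; the calibration is good to about 2 mm. A picture is of the moment at which its call begins. get_calibration takes no time and is no camera call.
A pose or a line that the arm cannot do raises r.IKError and nothing moves.
- r.job_done(): hands the job in; it is judged then, once.
Trained networks look in the newest picture that a camera, given by its name, has taken for a name from the list of things; names that differ only in an ending like _2 or _b are one class to them, and where a whole thing is asked for, a point or a joint stands for the part that bears it (a point fixed in the world has none). Each returns a list of dicts, best first, with "p" (0 to 1); they miss things now and then, are a little off and sometimes report something else, mostly with a low value. They report only what shows in the picture. A call takes as long as a camera call.
- r.search_frame(label, camera): "location" ([x, y, z] in m, in the coordinates of the camera as it stood for that picture, good to about 4 mm: the middle of the surface that is visible of it).
- r.silhouettes(label, camera): "pixels" (480x640 bool, what is visible of it).
- r.pinpoint(label, camera): "location" ([x, y, z] in m, in the coordinates of the camera as it stood for that picture, good to about 4 mm: a listed point, or the origin of a listed thing).
The state is a dict: "time": time; "joints": joint angles; "qd": joint speeds; "effort": joint torques, N m; "ee_pos": TCP position; "tool_rot": TCP orientation; "contact_force": force on the tool from outside, world axes, zero at the start; "wrist_torque": the same for the moment, N m; "grip_width": finger opening in m; "grasp_force": force on a finger pad.
Only numpy, scipy, OpenCV 4.12 (cv2) and the standard library are available. Lean on these libraries where they do the work, as an engineer would, in place of code of your own. Each camera call takes 0.05 s, during which the arm holds its last target. There are 200 camera calls.

### The job

To set out the loose teal tiles, stand the tape measure on the grey backer board close beside the long edge nearest the robot, hook its end over the board's left-hand short end, back the case away until its front face stands on the pencil line, parallel to that edge, and lock it with the red rocker. Then lay all the tiles flat in one row, square to the tape and flush with the board's far long edge, the first with its side on the pencil line and the others next to it towards the hooked end with narrow joints (2 to 12 mm). Leave the tape hooked and locked, and the other things alone.

Things in the scene. Friction and masses are not known exactly. Their poses are not given: they have to be found in the camera images.
- board: Tile-backer board, fixed, 220 (its x) x 540 (its y) x 40 mm thick, grey skins, blue core. Origin: centre of its underside; top at z = 40 mm. Its far long edge is at x = +110 mm, the one nearest the robot at x = -110 mm, the left-hand short end (the one to hook) at y = +270 mm. Turned 3 degrees at most. The worktop beyond its far edge is free for 60 mm.
- line: Pencil line drawn across the whole board, parallel to its short ends, black, 3 mm wide. Origin: the middle of the line, on the board's top; axes parallel to the board's. It lies 205 to 220 mm from the board's left-hand (+y) end.
- tape: Tape measure: yellow and black case 76 long (x) x 42 thick (y) x 62 mm high, 71 mm with its red rocker; 0.6 kg. Origin: centre of its underside; +x points out along the blade, front face at x = +38 mm. Grip it across its thickness. The hook hangs below the underside, so the case stands flat only with its hook past an edge. Let go on the board it stays, creeping under 0.5 mm/s until locked.
- mouth (a point): The bottom middle of the case's front face (38 mm from the tape's origin along its x, at the height of its underside).
- hook (a point): Middle of the inner face of the steel hook lip at the blade's end, 3 mm below the case's underside. Wound in, it is 1.5 mm in front of the case's front face. The lip is 3 mm thick, 22 mm wide and reaches 9 mm below the underside; the blade is 25 mm wide and runs 3 mm above it.
- brake_front (a point): The place to press to lock: the top of the rocker's front half, 21 mm in front of the case's middle (when the rocker is level, 67 mm above the case's underside; 3 mm higher while unlocked).
- brake_rear (a point): The place to press to unlock: the top of the rocker's rear half, 21 mm behind the case's middle.
- blade (a joint): Length of blade drawn out, m: 0 wound in to 0.27. A spring winds it in with 1.0 N (wound in) to 1.5 N (at 0.25 m).
- brake (a joint): Angle of the red rocker (56 mm long, 18 mm wide, pivoted at its middle on the case's top), rad: 0 unlocked (front half up), 0.27 to 0.33 locked (front half down; above 0.22 the blade is held). It is stiff and stays where it is put; pressing the half that is up with 5 to 10 N turns it over.
- carton: Closed cardboard carton of tiles, fixed, 120 mm (its x) by 150 mm (its y) by 50 mm high, on the worktop left or right of the board. Origin: centre of its underside. The tape at first stands on it, with its front pointing about along the carton's -x and 8 to 16 mm past its -x edge.
- tile1: Thin teal tile 110 (its x) x 40 (its y) x 5 mm, 55 g. Origin: centre of its underside. Three or four of tile1 to tile4 are there; an absent one reads None. At first they lie on the board's right-hand part, long sides about along the board's x, only 7 mm between neighbours: push one from its near end out over the far long edge and grip the overhanging end across its width.
- tile2: A tile just like tile1.
- tile3: A tile just like tile1.
- tile4: A tile just like tile1.
- tub: Grey two-handled saucepan, fixed, 150 mm across and 100 mm high, on the other side of the board from the carton; leave it alone. Origin: centre of its underside.
- mug: White mug, 90 mm high; leave it alone. Origin: centre of its underside.
- spacers: Orange cup of spacers, 55 mm high; leave it alone. Origin: centre of its underside.
- pencil: Red flat carpenter's pencil 130 mm long; leave it alone. Origin: centre of its underside.
- trowel: Steel notched trowel 240 by 100 mm with a wooden grip, 60 mm high; leave it alone. Origin: centre of its underside.
- level: Blue spirit level 300 by 22 mm, 50 mm high; leave it alone. Origin: centre of its underside.
- sponge: Yellow and green sponge 110 by 70 by 32 mm; leave it alone. Origin: centre of its underside.

How it is judged:
By the outcome, as a careful person would: the job done as asked, in the order asked, and still so for the second after the job is handed in, with the robot touching nothing.
Of tile1, tile2, tile3, tile4 only 3 to 4 are there at a start; the rules pass over those that are not, and their reading is None.
At some moment in a run one of tile1, tile2, tile3, tile4 may be knocked a few centimetres aside while the robot is not near it.
It also fails if it takes over 210 s, if anything falls off the work surface, if the arm or the gripper's body presses on something with over 40 N, if the wrist force passes 120 N, or if a joint passes its speed limit or range.

## Working session

There is one attempt and no reset: what is moved stays moved. The work goes in short steps, each a Python script; the robot and the scene stay as the last script left them, time stands still between calls to the robot, and variables do not carry over. Pictures are saved under pics/ and viewed, at most 14 in all, crops included, and the job is handed in when it is done.

```bash
ls; mkdir -p pics; python3 - <<'E'
from cell import r
import cv2
s=r.sense(); print(s['time'],s['ee_pos'],s['tool_rot'],s['contact_force'])
for n in ['top','side']:
    im,d=r.get_image(n); cv2.imwrite(f'pics/{n}0.png',im); print(n,r.get_calibration(n))
E
```

```text
pics
0.0 [0.17772256 0.49341086 0.24910266] [[-9.40777226e-01  3.39023594e-01 -1.10177449e-03]
 [ 3.39025222e-01  9.40774992e-01 -2.07673398e-03]
 [ 3.32460071e-04 -2.32727337e-03 -9.99997237e-01]] [-0.02298249  0.95439422  0.39034222]
top {'fx': 498.21269677850734, 'fy': 498.21269677850734, 'cx': 323.62983980674414, 'cy': 240.59282657878597, 'rvec': array([ 2.17524021, -2.12865959,  0.17784861]), 'tvec': array([-0.02362418,  0.53639361,  1.2595065 ])}
side {'fx': 590.3140327926882, 'fy': 590.3140327926882, 'cx': 316.6674391471126, 'cy': 246.47235718556, 'rvec': array([ 2.33952537, -0.51131966,  0.19433699]), 'tvec': array([-0.48366941,  0.24155584,  1.22462883])}
```

View pics/top0.png

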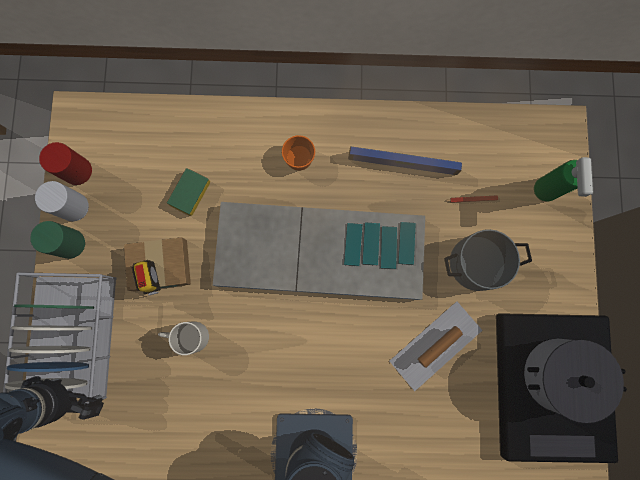

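View pics/side0.png

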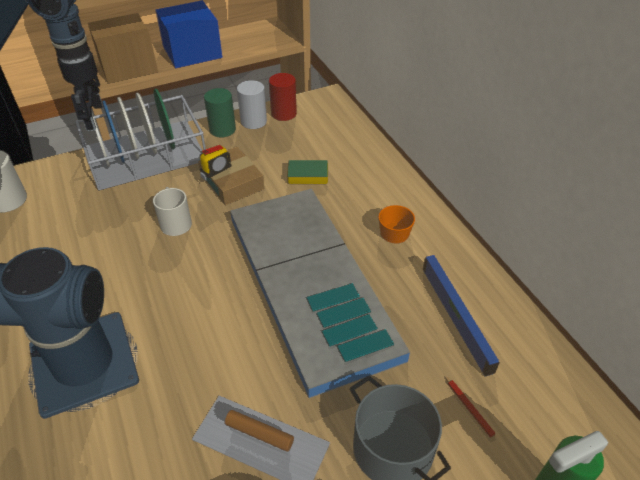

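```bash
cat > h.py <<'E'
from cell import r
import cv2, numpy as np
def cal(n):
    c=r.get_calibration(n); R=cv2.Rodrigues(np.array(c['rvec']))[0]; return c,R,np.array(c['tvec'])
def w(p,n='top'):            # camera -> world
    c,R,t=cal(n); return R.T@(np.array(p)-t)
def px(uv,z,n='top'):        # pixels on plane z -> world
    c,R,t=cal(n); uv=np.atleast_2d(uv).astype(float)
    d=np.c_[(uv[:,0]-c['cx'])/c['fx'],(uv[:,1]-c['cy'])/c['fy'],np.ones(len(uv))]@R
    o=-R.T@t; return o+d*((z-o[2])/d[:,2])[:,None]
def proj(P,n='top'):
    c,R,t=cal(n); q=np.atleast_2d(P)@R.T+t
    return np.c_[q[:,0]/q[:,2]*c['fx']+c['cx'],q[:,1]/q[:,2]*c['fy']+c['cy']]
def mask(lbl,n='top'):
    return [(m['p'],m['pixels']) for m in r.silhouettes(lbl,n)]
def rect(m,z,n='top'):       # min area rect of mask in world plane z: centre, (long,short), angle of long axis
    cs,_=cv2.findContours(m.astype(np.uint8),0,cv2.CHAIN_APPROX_NONE)
    c=max(cs,key=cv2.contourArea)[:,0]
    P=px(c,z,n)[:,:2].astype(np.float32)*1000
    (cx,cy),(a,b),th=cv2.minAreaRect(P)
    if a<b: a,b,th=b,a,th+90
    th=(th+90)%180-90
    return np.array([cx,cy]),(a,b),th
def down(yaw):               # tool pointing down, tool y axis at yaw (deg) in world
    a=np.radians(yaw); y=np.array([np.cos(a),np.sin(a),0]); z=np.array([0,0,-1.]); return np.c_[np.cross(y,z),y,z]
E
python3 - <<'E'
from h import *
np.set_printoptions(precision=4,suppress=True)
r.get_image('top'); r.get_image('side')
for n in ['top','side']:
    for l,z in [('board',.04),('tile1',.045),('carton',.05),('tape',.121)]:
        for p,m in mask(l,n): print(n,l,round(p,2),m.sum(),*rect(m,z,n))
    for l in ['board','line','tape','mouth','hook','brake_front','brake_rear','carton','tile1']:
        for q in r.pinpoint(l,n)[:5]: print(n,l,round(q['p'],2),w(q['location'],n))
E
```

```text
top board 0.67 1129 [658.7111 347.1891] (107.85055541992188, 75.1566162109375) -25.31226348876953
top board 0.64 14999 [512.2636  -3.1322] (544.605712890625, 226.52032470703125) 87.46318817138672
top tile1 0.68 686 [ 536.3836 -228.6463] (112.60787200927734, 43.42918014526367) -1.8310089111328125
top tile1 0.67 638 [529.5521 -87.8144] (109.72631072998047, 40.16408920288086) -3.5565032958984375
top tile1 0.66 664 [ 522.8427 -181.3524] (110.23287200927734, 43.49467086791992) -2.7894668579101562
top carton 0.87 2388 [466.2766 413.3863] (161.20501708984375, 124.6924057006836) -81.59399890899658
top tape 0.83 689 [423.536  415.0114] (83.98545837402344, 52.71730422973633) 19.18426513671875
top board 0.96 [ 0.5127 -0.0038  0.0009]
top line 0.61 [0.5155 0.05   0.0398]
top tape 0.71 [0.4336 0.427  0.0475]
top tape 0.67 [ 0.5331 -0.1342  0.0392]
top tape 0.16 [ 0.6659 -0.42   -0.003 ]
top mouth 0.74 [0.3909 0.4207 0.0516]
top mouth 0.57 [0.6636 0.3502 0.0018]
top hook 0.44 [ 0.5282 -0.0862  0.0447]
top hook 0.41 [ 0.7615 -0.2245 -0.0037]
top hook 0.39 [0.3925 0.4113 0.0465]
top brake_rear 0.61 
[... 1011 characters left out ...]
de line 0.49 [0.5133 0.0481 0.0402]
side tape 0.64 [ 0.6617  0.3512 -0.0001]
side tape 0.62 [0.4322 0.4308 0.0495]
side mouth 0.83 [0.3928 0.4162 0.0476]
side mouth 0.38 [ 0.5401 -0.2322  0.0396]
side hook 0.49 [0.3939 0.4177 0.0443]
side hook 0.43 [ 0.2703 -0.3144  0.0025]
side hook 0.32 [ 0.7643 -0.2233 -0.0016]
side brake_front 0.82 [0.4069 0.4218 0.1186]
side brake_front 0.29 [0.7774 0.0602 0.001 ]
side brake_rear 0.95 [0.4489 0.4374 0.1145]
side carton 0.76 [0.4667 0.4176 0.0022]
side carton 0.62 [ 0.2843  0.3173 -0.0018]
side tile1 0.98 [ 0.5325 -0.1356  0.0432]
side tile1 0.91 [ 0.5412 -0.2318  0.0398]
side tile1 0.78 [ 0.5227 -0.1794  0.0354]
side tile1 0.63 [ 0.5284 -0.0884  0.0369]
```

```bash
cat >> h.py <<'E'
def rectify(n,org,yaw,xr,yr,z,s=2):   # image over board-frame window, s px/mm; rows=x(mm), cols=y(mm)
    im,_=r.get_image(n)
    xs=np.arange(xr[0],xr[1],1/s); ys=np.arange(yr[0],yr[1],1/s); X,Y=np.meshgrid(xs,ys,indexing='ij')
    a=np.radians(yaw); c,si=np.cos(a),np.sin(a)
    W=np.c_[org[0]+(c*X-si*Y).ravel()/1000,org[1]+(si*X+c*Y).ravel()/1000,np.full(X.size,z)]
    uv=proj(W,n).astype(np.float32).reshape(*X.shape,2)
    return cv2.remap(im,uv[...,0],uv[...,1],cv2.INTER_LINEAR),xs,ys
E
python3 - <<'E'
from h import *
np.set_printoptions(precision=1,suppress=True,linewidth=150)
for n in ['top','side']:
    I,xs,ys=rectify(n,(.5115,-.0025),-2.5,(-150,150),(-310,310),.04)
    cv2.imwrite(f'pics/rect_{n}.png',cv2.resize(I,None,fx=.6,fy=.6))
    g=I.astype(float); gr=g.mean(2)
    # saturation-like: wood vs grey
    sat=g.max(2)-g.min(2)
    def prof(rows=None,cols=None):
        A=sat
        return A[rows[0]:rows[1]].mean(0) if rows else A[:,cols[0]:cols[1]].mean(1)
    for xa in (-80,-40,0,40,80):
        i=int((xa+150)*2); row=cv2.GaussianBlur(gr[i-20:i+20].mean(0)[None],(5,1),0)[0]
        sl=slice(int((20+310)*2),int((90+310)*2)); k=row[sl]; base=np.median(k); wt=np.clip(base-k-4,0,None)
        sr=sat[i-20:i+20].mean(0); e1=ys[np.argmax(np.abs(np.gradient(cv2.GaussianBlur(sr[None],(9,1),0)[0]))*(ys>200))]
        e0=ys[np.argmax(np.abs(np.gradient(cv2.GaussianBlur(sr[None],(9,1),0)[0]))*(ys<-200))]
        print(n,'x',xa,'line',(wt*ys[sl]).sum()/wt.sum(),'ends',e0,e1)
    for ya in (-220,-150,-20,100,150,200,240):
        i=int((ya+310)*2); c=cv2.GaussianBlur(sat[:,i-20:i+20].mean(1)[None],(9,1),0)[0]; G=np.abs(np.gradient(c))
        print(n,'y',ya,'edges',xs[np.argmax(G*(xs<-90))],xs[np.argmax(G*(xs>90))])
E
```

```text
top x -80 line 54.93998841958535 ends -271.0 269.5
top x -40 line 54.975994090853135 ends -270.0 270.0
top x 0 line 54.88308900165543 ends -205.5 269.5
top x 40 line 54.8490778860047 ends -245.5 270.0
top x 80 line 54.89628391000014 ends -270.5 269.5
top y -220 edges -111.5 111.5
top y -150 edges -111.0 111.0
top y -20 edges -111.5 112.0
top y 100 edges -111.0 112.0
top y 150 edges -110.5 111.5
top y 200 edges -110.5 112.0
top y 240 edges -110.5 112.0
side x -80 line 53.75042818748462 ends -274.0 268.5
side x -40 line 53.85621004482457 ends -275.0 268.0
side x 0 line 53.70335803410453 ends -274.0 268.5
side x 40 line 53.65526345252469 ends -290.0 268.0
side x 80 line 53.86137160754073 ends -290.0 268.0
side y -220 edges -116.5 90.5
side y -150 edges -116.0 111.5
side y -20 edges -116.0 111.5
side y 100 edges -116.0 112.0
side y 150 edges -116.0 112.0
side y 200 edges -115.5 112.0
side y 240 edges -114.0 112.0
```

View pics/rect_top.png

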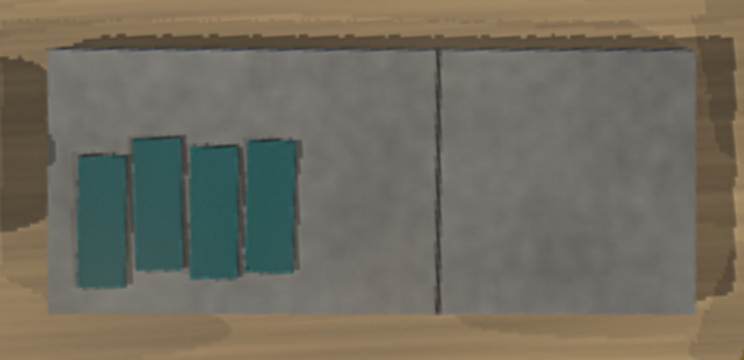

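```bash
cat >> h.py <<'E'
ORG=np.array([.5118,-.0031]); YAW=-2.5; LINE=55.3
def B(x,y,z):   # board mm -> world m
    a=np.radians(YAW); c,s=np.cos(a),np.sin(a)
    return np.array([ORG[0]+(c*x-s*y)/1e3,ORG[1]+(s*x+c*y)/1e3,z])
def toB(p):
    a=np.radians(YAW); c,s=np.cos(a),np.sin(a); d=(np.array(p[:2])-ORG)*1e3
    return np.array([c*d[0]+s*d[1],-s*d[0]+c*d[1]])
def st(tag=''):
    s=r.sense(); print(tag,'t',round(s['time'],1),'ee',s['ee_pos'].round(4),'F',s['contact_force'].round(1),'grip',round(s['grip_width']*1e3,1),round(float(np.max(s['grasp_force'])),1)); return s
E
python3 - <<'E'
from h import *
for yaw in (109.5,-70.5):
    print(yaw,r.inverse_kinematics([.433,.429,.095],down(yaw)))
for yaw in (-2.5,177.5):
    for p in (B(-81,238,.085),B(-81,17,.085),B(0,-230,.06),B(125,-230,.05),B(135,215,.05)): print(yaw,r.inverse_kinematics(p,down(yaw)))
r.reach([.433,.429,.2],down(-70.5))
r.move_linear([.433,.429,.095]); st('at')
r.gripper_to(.03,40); st('grip')
r.move_linear([.433,.429,.2]); st('up')
im,_=r.get_image('side'); cv2.imwrite('pics/s1.png',im[80:280,120:400].repeat(2,0).repeat(2,1))
for l in ('mouth','hook'):
    for q in r.pinpoint(l,'side')[:2]: print(l,round(q['p'],2),w(q['location'],'side').round(4))
E
```

```text
109.5 [38.43286483 16.42884006  3.40408612 76.97524606  0.         18.93286483]
-70.5 [  38.43286483   16.42884006    3.40408612   76.97524606    0.
 -161.06713517]
-2.5 [ 20.69483544   0.94440697 -15.07639373  73.9791993    0.
 113.19483544]
-2.5 [ -6.59857976  -9.64814522 -25.03446154  74.61368368   0.
  85.90142024]
-2.5 [-31.84326062   9.4434589   -8.90067894  71.65586216   0.
  60.65673938]
-2.5 [-26.55012496  26.78634147  11.536858    74.75051653   0.
  65.94987504]
-2.5 [ 11.83332014  29.36797085  15.07542104  75.70745019   0.
 104.33332014]
177.5 [ 20.69483544   0.94440697 -15.07639373  73.9791993    0.
 -66.80516456]
177.5 [ -6.59857976  -9.64814522 -25.03446154  74.61368368   0.
 -94.09857976]
177.5 [ -31.84326062    9.4434589    -8.90067894   71.65586216    0.
 -119.34326062]
177.5 [ -26.55012496   26.78634147   11.536858     74.75051653    0.
 -114.05012496]
177.5 [ 11.83332014  29.36797085  15.07542104  75.70745019   0.
 -75.66667986]
at t 6.0 ee [0.4335 0.4295 0.0961] F [0.4 0.2 0. ] grip 85.3 0.0
grip t 6.5 ee [0.4338 0.4293 0.0963] F [ 0.8 -1.2  4.2] grip 41.7 41.6
up t 7.3 ee [0.4321 0.4284 0.1976] F [-0.4 -0.4 -6.2] grip 42.1 40.9
mouth 0.6 [0.3898 0.4135 0.1495]
hook 0.57 [0.3952 0.4174 0.1438]
```

```bash
python3 - <<'E'
from h import *
Rt=down(177.5)
r.reach(B(-81,236,.2),Rt)
r.move_linear(B(-81,236,.12)); st('above')
r.move_linear(B(-81,236,.0885),max_speed=.05); r.dwell(.3); s=st('low'); print(toB(s['ee_pos']))
r.get_image('top'); r.get_image('side')
for n in('top','side'):
  for l in ('mouth','hook','tape'):
    for q in r.pinpoint(l,n)[:2]:
        p=w(q['location'],n); print(n,l,round(q['p'],2),toB(p).round(1),p[2].round(4))
im,_=r.get_image('side'); cv2.imwrite('pics/s2.png',im[130:290,180:390].repeat(3,0).repeat(3,1))
E
```

```text
above t 9.6 ee [0.4416 0.2365 0.1206] F [ 0.9  0.2 -6.7] grip 42.1 40.8
low t 10.7 ee [0.4414 0.2363 0.0889] F [ 0.4  0.4 -6.4] grip 41.7 40.8
[-80.75307107 236.11758829]
top tape 0.46 [-80.  239.8] 0.0392
side tape 0.91 [-76.8 241.1] 0.0464
side tape 0.62 [ 172.9 -412.4] 0.0008
```

View pics/s2.png

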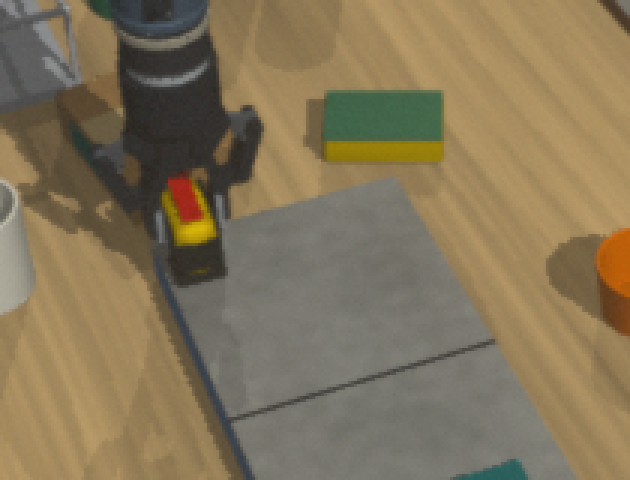

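```bash
python3 - <<'E'
from h import *
z=.0880
for k in range(8):
    r.move_linear(B(-81,236,z),max_speed=.02); r.dwell(.2); s=r.sense(); print(z,s['ee_pos'][2].round(4),s['contact_force'].round(1))
    if s['contact_force'][2]>-4.5: break
    z-=.0005
z+=.0008
r.move_linear(B(-81,225,z),max_speed=.05); st('y225')
r.move_linear(B(-81,13.3,z),max_speed=.1); r.dwell(.3); s=st('back'); print(toB(s['ee_pos']))
r.get_image('side');r.get_image('top')
for n in('top','side'):
  for l in ('mouth','hook','tape'):
    for q in r.pinpoint(l,n)[:2]:
        p=w(q['location'],n); print(n,l,round(q['p'],2),toB(p).round(1),p[2].round(4))
im,_=r.get_image('top'); cv2.imwrite('pics/t3.png',im[190:320,200:360].repeat(4,0).repeat(4,1))
E
```

```text
0.088 0.088 [-0.1 -1.7 -5.7]
0.0875 0.0875 [-0.1 -0.4 -6.2]
0.087 0.087 [ 0.7 -0.2 -6.3]
0.0865 0.0865 [-0.3  0.2 -5.9]
0.086 0.0863 [-3.1 -0.1 -4. ]
y225 t 13.8 ee [0.4406 0.225  0.0865] F [ 0.2  2.2 -6.9] grip 41.9 40.8
back t 16.3 ee [0.4315 0.0139 0.0868] F [-0.7  1.3 -6.2] grip 41.7 40.5
[-81.00133622  13.43395182]
top hook 0.62 [-72.  267.9] 0.0355
top hook 0.2 [  28.1 -133.9] 0.0418
side mouth 0.5 [  24.6 -188. ] 0.036
side hook 0.58 [  25.4 -184.8] 0.0372
side tape 0.95 [-78.9  18.7] 0.0417
```

View pics/t3.png

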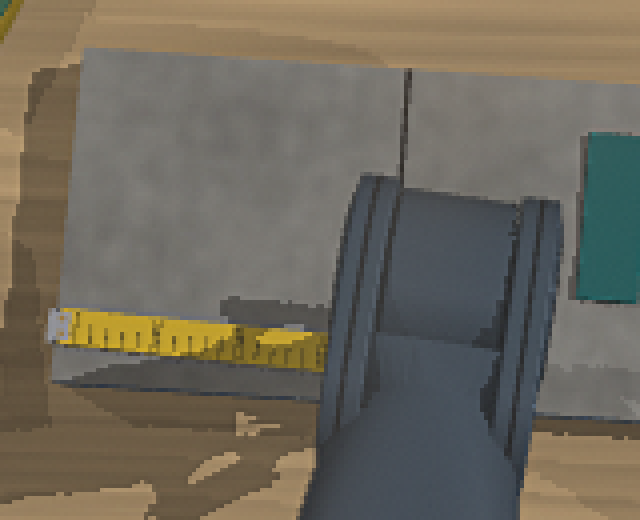

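```bash
python3 - <<'E'
from h import *
r.move_linear(B(-81,13.3,.0859),max_speed=.02); r.dwell(.2); st('down')
r.gripper_to(.085); st('rel')
r.move_linear(B(-81,13.3,.19),max_speed=.3)
r.reach([.30,-.2,.25],down(177.5)); st()
I,xs,ys=rectify('top',ORG,YAW,(-125,-20),(-60,100),.04,4); cv2.imwrite('pics/t4.png',I)
r.get_image('side')
for n in('top','side'):
  for l in ('mouth','tape','brake_front','brake_rear'):
    for q in r.pinpoint(l,n)[:2]:
        p=w(q['location'],n); print(n,l,round(q['p'],2),toB(p).round(1),p[2].round(4))
st()
E
```

```text
down t 17.2 ee [0.4316 0.0138 0.0863] F [-2.   1.9 -2.6] grip 41.8 41.4
rel t 17.7 ee [0.4319 0.0135 0.0863] F [0.  0.5 0.4] grip 84.7 0.0
 t 19.2 ee [ 0.3    -0.1993  0.2488] F [0.2 0.1 0.3] grip 85.0 0.0
top mouth 0.68 [-81.1  60.2] 0.0428
top mouth 0.62 [ 3.7 -3. ] -0.0016
top tape 0.86 [-80.5  17.4] 0.0424
top brake_front 0.6 [-80.8  39.1] 0.1052
side mouth 0.65 [-79.7  53. ] 0.04
side tape 0.7 [-79.3  18. ] 0.043
side tape 0.24 [  -3.1 -425.3] -0.0018
side brake_front 0.87 [-82.6  39.6] 0.1052
side brake_rear 0.87 [-80.9  -2.9] 0.106
side brake_rear 0.45 [-229.3 -323.1] 0.0024
 t 19.7 ee [ 0.3002 -0.1998  0.25  ] F [-0.3 -0.7  0.4] grip 85.2 0.0
```

View pics/t4.png

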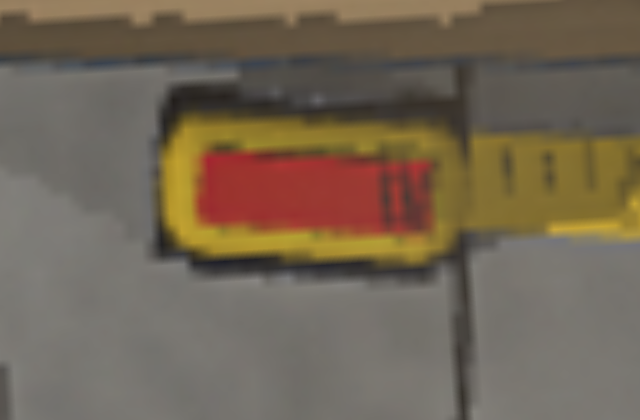

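```bash
cat > tp.py <<'E'
from h import *
from scipy.optimize import minimize
def tape():
    out=[]
    for n in ('top','side'):
        im,_=r.get_image(n); h=cv2.cvtColor(im,cv2.COLOR_BGR2HSV)
        c=proj(B(-81,17,.108),n)[0].astype(int)
        m=(((h[...,0]<8)|(h[...,0]>172))&(h[...,1]>130)&(h[...,2]>60)).astype(np.uint8)
        k=np.zeros_like(m); k[c[1]-40:c[1]+40,c[0]-45:c[0]+45]=1; m&=k
        cc,(a,b),th=rect(m,.108,n); o=toB(cc/1e3); out.append((n,o.round(1),round(a,1),round(b,1),round((th-YAW+360)%180,2)))
        # case mask rect
        for p,q in mask('tape',n)[:1]:
            if n=='top':
                cc,(a,b),th=rect(q,.1,n); out.append(('mask',toB(cc/1e3).round(1),round(a,1),round(b,1),round((th-YAW+360)%180,2)))
    return out
E
python3 - <<'E'
from tp import *
for o in tape(): print(*o)
c,R,t=cal('top'); print('cam',-R.T@t,toB(-R.T@t))
I,xs,ys=rectify('top',ORG,YAW,(-125,115),(-60,300),.04,4)
# blade yellow centreline
h=cv2.cvtColor(I,cv2.COLOR_BGR2HSV); m=(h[...,0]>18)&(h[...,0]<32)&(h[...,1]>150)
for y in (80,120,160,200,240):
    j=int((y+60)*4); q=np.where(m[:,j-8:j+8])[0]; print(y,xs[q].min(),xs[q].max()) if len(q) else None
g=I.astype(float).mean(2)
for xa in (-105,-60,-40,0,50):
    i=int((xa+125)*4); k=g[i-12:i+12].mean(0); sl=(ys>45)&(ys<66); v=np.clip(np.median(k[sl])-k[sl]-4,0,None); print('line',xa,(v*ys[sl]).sum()/v.sum())
E
```

```text
top [-81.9  18. ] 54.2 16.6 86.62
mask [-76.7 122.3] 283.9 46.0 86.62
side [-82.   14.3] 60.6 15.5 85.22
cam [0.3446591  0.00760586 1.32506041] [-167.44880505    3.40508712]
80 -89.5 -67.25
120 -89.25 -66.25
160 -87.75 -64.5
200 -86.25 -62.5
240 -84.25 -61.75
line -105 55.66865461847388
line -60 54.218507560815254
line -40 55.628723127600566
line 0 55.4354799978655
line 50 55.399367036240264
```

```bash
python3 - <<'E'
from tp import *
r.reach(B(-81,13.3,.17),down(175.2))
r.move_linear(B(-81,13.3,.0862),max_speed=.15); s=st(); print('tool yaw',np.degrees(np.arctan2(s['tool_rot'][1,1],s['tool_rot'][0,1])),toB(s['ee_pos']))
r.gripper_to(.03,40); s=st('grip'); print('tool yaw',np.degrees(np.arctan2(s['tool_rot'][1,1],s['tool_rot'][0,1])),toB(s['ee_pos']))
r.move_linear(B(-81,13.3,.0872),max_speed=.02)
r.move_linear(B(-83,13.0,.0872),rot=down(177.5),max_speed=.01); r.dwell(.3)
r.move_linear(B(-83,13.0,.0859),max_speed=.02); r.dwell(.2); s=st('rot'); print('tool yaw',np.degrees(np.arctan2(s['tool_rot'][1,1],s['tool_rot'][0,1])),toB(s['ee_pos']))
r.gripper_to(.085)
r.move_linear(B(-83,13.3,.19),max_speed=.3)
r.reach([.30,-.2,.25],down(177.5)); st()
for o in tape(): print(*o)
I,xs,ys=rectify('top',ORG,YAW,(-125,-20),(-60,100),.04,4); cv2.imwrite('pics/t5.png',I)
I,xs,ys=rectify('top',ORG,YAW,(-125,115),(-60,300),.04,4)
h=cv2.cvtColor(I,cv2.COLOR_BGR2HSV); m=(h[...,0]>18)&(h[...,0]<32)&(h[...,1]>150)
for y in (80,120,160,200,240):
    j=int((y+60)*4); q=np.where(m[:,j-8:j+8])[0]; print(y,xs[q].min(),xs[q].max()) if len(q) else None
E
```

```text
t 21.7 ee [0.432  0.0131 0.0871] F [-0.3  0.7  0.2] grip 85.4 0.0
tool yaw 175.13385298198287 [-80.41197287  12.70340307]
grip t 22.2 ee [0.4319 0.0138 0.0873] F [-1.4 -0.2  5.7] grip 41.4 43.0
tool yaw 175.2259365654288 [-80.53712233  13.35236022]
rot t 23.5 ee [0.4298 0.0137 0.0873] F [1.5 3.2 5.4] grip 41.4 43.2
tool yaw 177.48263381750866 [-82.63560032  13.17573219]
 t 25.5 ee [ 0.3    -0.1993  0.2488] F [0.1 0.4 1.4] grip 85.1 0.0
top [-83.7  17.7] 53.9 16.8 89.34
mask [240.4  71.3] 84.8 79.2 3.98
side [-83.7  13.4] 59.2 15.9 88.13
80 -94.25 -72.75
120 -95.0 -72.0
160 -95.25 -72.0
200 -95.25 -72.25
240 -95.25 -72.25
```

View pics/t5.png

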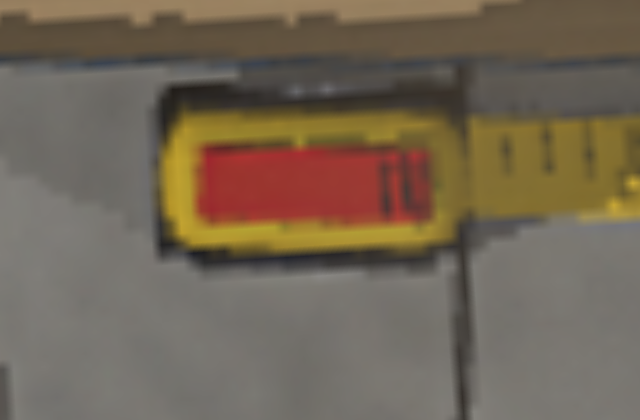

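```bash
python3 - <<'E'
from tp import *
r.gripper_to(0.0,20)
R=down(177.5); x,y=-83.5,17.6+26
r.reach(B(x,y,.16),R); r.move_linear(B(x,y,.133),max_speed=.15); r.dwell(.2); st()
z=.131
while z>.118:
    r.move_linear(B(x,y,z),max_speed=.02); r.dwell(.1); s=r.sense(); print(round(z,4),s['ee_pos'][2].round(4),s['contact_force'].round(1))
    if s['contact_force'][2]>22: break
    z-=.001
r.move_linear(B(x,y,.17),max_speed=.2)
r.reach([.30,-.2,.25],R); st()
for o in tape(): print(*o)
I,xs,ys=rectify('top',ORG,YAW,(-125,-20),(-60,100),.04,4); cv2.imwrite('pics/t6.png',I)
im,_=r.get_image('side'); cv2.imwrite('pics/s6.png',cv2.resize(im[200:310,210:340],None,fx=5,fy=5))
for n in ('top','side'):
  for l in('brake_front','brake_rear','mouth'):
    for q in r.pinpoint(l,n)[:1]: p=w(q['location'],n); print(n,l,round(q['p'],2),toB(p).round(1),p[2].round(4))
E
```

```text
t 28.3 ee [0.431  0.0437 0.1342] F [ 0.2 -0.2 -0.2] grip 0.0 0.0
0.131 0.1311 [ 0.1 -0.8 -0.6]
0.13 0.1301 [1.8 0.1 0.9]
0.129 0.1293 [0.3 1.2 2.9]
0.128 0.1282 [0.5 3.3 2.4]
0.127 0.127 [0.6 3.  3.3]
0.126 0.126 [-0.   1.9  3.5]
0.125 0.1251 [-0.2  2.2  3.8]
0.124 0.124 [0.7 3.2 5.1]
0.123 0.1231 [1.6 3.5 4.2]
0.122 0.1222 [0.5 3.8 4.5]
0.121 0.1221 [-1.4  5.1  8.4]
0.12 0.1219 [-3.4  4.2 13.8]
0.119 0.1218 [-3.4  5.  16.9]
 t 34.3 ee [ 0.2999 -0.1994  0.2489] F [-0.   0.1  0.6] grip 0.2 0.0
top [-83.7  13.7] 41.5 14.6 93.74
mask [-91.2 120.1] 279.7 46.6 93.71
side [-83.9  14.5] 44.4 14.8 91.19
top brake_front 0.58 [-81.5  37.4] 0.1059
top brake_rear 0.66 [-85.4  -3. ] 0.1065
top mouth 0.6 [-86.7  57.8] 0.0401
side brake_front 0.68 [-83.5  38.1] 0.1088
side brake_rear 0.75 [-82.8  -2.1] 0.1052
side mouth 0.77 [-84.3  53.3] 0.0382
```

View pics/s6.png

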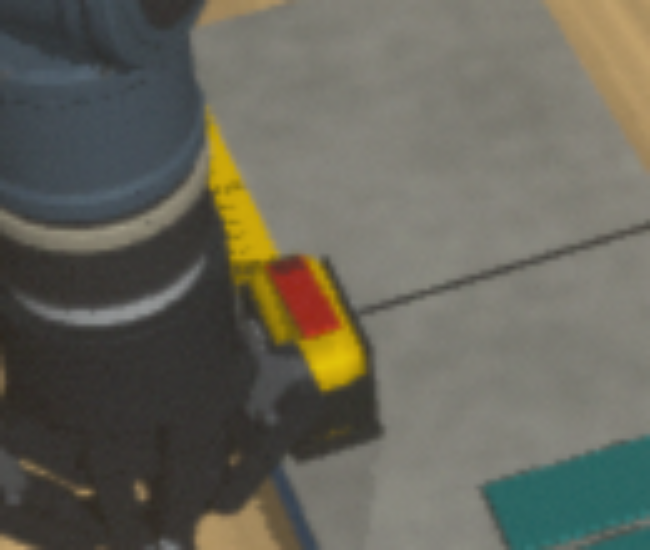

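View pics/t6.png

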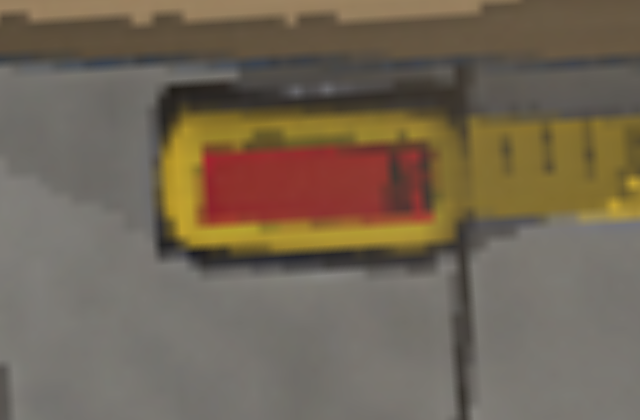

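```bash
cat > tl.py <<'E'
from tp import *
R=down(177.5); PARK=[.36,-.08,.30]
def tiles(n='top'):    # teal blobs in board frame: (centre x,y,len,wid,yaw)
    I,xs,ys=rectify(n,ORG,YAW,(-130,170),(-300,290),.045,3)
    h=cv2.cvtColor(I,cv2.COLOR_BGR2HSV); m=((h[...,0]>80)&(h[...,0]<100)&(h[...,1]>110)).astype(np.uint8)
    m=cv2.erode(m,np.ones((5,5),np.uint8))
    out=[]
    for c in cv2.findContours(m,0,2)[0]:
        if cv2.contourArea(c)<1500: continue
        (a,b),(p,q),th=cv2.minAreaRect(c)
        # image cols=y, rows=x ; long axis angle relative to board x
        e=cv2.boxPoints(((a,b),(p,q),th)); d=e[1]-e[0] if np.linalg.norm(e[1]-e[0])>np.linalg.norm(e[2]-e[1]) else e[2]-e[1]
        d=d*np.sign(d[1]); out.append([xs[0]+b/3,ys[0]+a/3,max(p,q)/3+1.6,min(p,q)/3+1.6,np.degrees(np.arctan2(d[0],d[1]))])
    return np.array(sorted(out,key=lambda t:-t[1])).round(1)
def push_out(t):       # t = tile row; push from near end until far end overhangs 27 mm
    x,y=t[0],t[1]
    r.gripper_to(0.0,20); s0=x-55-11-12
    r.reach(B(s0,y,.12),R); r.move_linear(B(s0,y,.064),max_speed=.2); r.dwell(.2)
    r.move_linear(B(s0,y,.0607),max_speed=.03); s=st('pushstart')
    r.move_linear(B(82-55-11,y,.0607),max_speed=.08); st('pushend')
    r.move_linear(B(82-55-11-6,y,.065),max_speed=.1); r.move_linear(B(10,y,.15),max_speed=.3)
def fetch(y):          # grip overhanging end
    r.gripper_to(.062,40); r.reach(B(124.5,y,.14),R); r.move_linear(B(124.5,y,.046),max_speed=.15); r.dwell(.2); st('atgrip')
    r.gripper_to(.03,40); s=st('grip'); r.move_linear(B(124.5,y,.09),max_speed=.15); st('lift'); return s
def place(y,xc=124.5):
    r.reach(B(xc,y,.09),R); r.move_linear(B(xc,y,.055),max_speed=.1); r.dwell(.2)
    z=.050
    while z>.0435:
        r.move_linear(B(xc,y,z),max_speed=.03); r.dwell(.1); s=r.sense()
        if s['contact_force'][2]>f0()+1.5: break
        z-=.001
    st('placed'); print(toB(r.sense()['ee_pos']))
    r.gripper_to(.06); r.move_linear(B(xc,y,.12),max_speed=.2)
def f0(): return 0.
def push_in(y,xs0=158):
    r.gripper_to(0.0,20); r.reach(B(xs0,y,.10),R); r.move_linear(B(xs0,y,.0555),max_speed=.15); r.dwell(.2)
    r.move_linear(B(128,y,.0555),max_speed=.08); r.dwell(.2); b=r.sense()['contact_force']
    x=126.
    while x>117:
        r.move_linear(B(x,y,.0555),max_speed=.03); r.dwell(.1); s=r.sense(); f=(s['contact_force']-b)[0]
        print(x,toB(s['ee_pos'])[0].round(1),f.round(1),end='; ')
        if f>4: break
        x-=.7
    print(); r.move_linear(B(x+6,y,.0555),max_speed=.1); r.move_linear(B(x+10,y,.13),max_speed=.3)
def park(): r.reach(PARK,R)
E
python3 - <<'E'
from tl import *
T=tiles(); print(T); print(tiles('side'))
T=T[T[:,1]<40]; push_out(T[0]); r.reach([.30,-.2,.25],R)
print(tiles()); print(tiles('side'));st()
im,_=r.get_image('side'); cv2.imwrite('pics/s7.png',cv2.resize(im[220:400,230:420],None,fx=3,fy=3))
E
```

```text
[[  20.8  -84.3  108.6   38.8   -1.2]
 [  25.8 -130.8  108.6   38.6    0. ]
 [  -3.7 -188.5   48.9   39.3    0. ]
 [  -8.9 -227.9   36.3   19.7   88.5]]
[[  21.2  -87.3  108.4   40.    -1.1]
 [  26.  -133.5  107.6   39.9    0. ]
 [  30.6 -210.9  117.9   79.9   -0.8]]
pushstart t 37.0 ee [ 0.4511 -0.0848  0.0609] F [-0.4  0.3  0.1] grip -0.1 0.0
pushend t 38.1 ee [ 0.5238 -0.0879  0.0606] F [ 0.7 -0.2  0.5] grip -0.2 0.0
[[  76.9  -83.4  107.6   38.3    0.3]
 [  26.  -130.8  108.3   38.6    0. ]
 [  -3.7 -188.7   48.9   39.6    0. ]
 [  -7.2 -227.3   36.9   23.3    0. ]]
[[ 7.650e+01 -8.620e+01  1.062e+02  3.970e+01 -7.000e-01]
 [ 2.600e+01 -1.336e+02  1.077e+02  3.990e+01  2.000e-01]
 [ 3.060e+01 -2.109e+02  1.179e+02  7.990e+01 -8.000e-01]]
 t 39.9 ee [ 0.3005 -0.1995  0.2489] F [-0.6 -0.8 -0.1] grip 0.3 0.0
```

```bash
python3 - <<'E'
s=open('tl.py').read()
a=s.index('    z=.050\n'); b=s.index("    st('placed')")
s=s[:a]+"    r.move_linear(B(xc,y,z),max_speed=.03); r.dwell(.2)\n"+s[b:]
s=s.replace("def place(y,xc=124.5):","def place(y,z,xc=124.5):").replace("def f0(): return 0.\n","").replace("82-55-11","86-55-11")
open('tl.py','w').write(s)
E
python3 - <<'E'
from tl import *
s=fetch(-84.6); print('tileTCP',toB(s['ee_pos']))
place(LINE+20.2,s['ee_pos'][2]+.0002)
r.reach([.30,-.2,.25],R)
print(tiles()); print(tiles('side'));st()
im,_=r.get_image('side'); cv2.imwrite('pics/s8.png',cv2.resize(im[160:400,220:420],None,fx=3,fy=2.5))
E
```

```text
atgrip t 42.9 ee [ 0.6322 -0.094   0.0583] F [-15.4   4.5  40.1] grip 62.3 20.0
grip t 43.4 ee [ 0.6297 -0.0948  0.0631] F [-29.3   3.9  59. ] grip 30.4 29.7
lift t 43.8 ee [ 0.6327 -0.0937  0.0903] F [0.5 0.  0. ] grip 30.3 0.0
tileTCP [121.81327947 -86.42046112]
placed t 45.8 ee [0.6391 0.0669 0.0626] F [-0.2 -0.3  0.5] grip 29.9 0.0
[124.14001993  75.47480344]
[[  82.5  -83.7  107.9   38.3    0. ]
 [  25.8 -130.8  108.6   38.6    0. ]
 [   0.  -188.7   56.3   39.6    0. ]
 [  -7.  -227.7   37.3   23.    88.7]]
[[  82.   -86.7  106.3   40.3    0. ]
 [  26.2 -133.5  107.9   39.9    0. ]
 [  30.6 -210.9  117.9   79.9   -0.8]]
 t 48.4 ee [ 0.3005 -0.1998  0.2496] F [0.1 0.2 0.3] grip 59.5 0.0
```

View pics/s8.png

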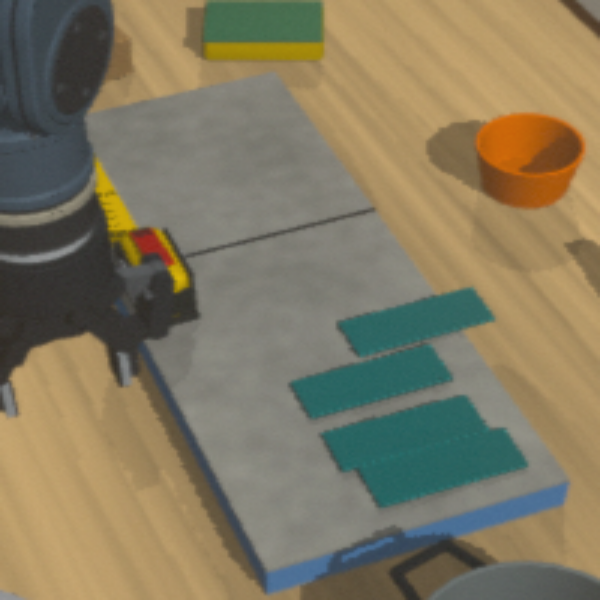

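```bash
sed -i 's/^R=down(177.5)/R=down(87.5)/; s/86-55-11/83-55-11/g' tl.py
cat >> tl.py <<'E'
def fetch(y):          # grip overhanging end; abort on unexpected force
    r.gripper_to(.062,40); r.reach(B(124.5,y,.14),R); r.move_linear(B(124.5,y,.07),max_speed=.2)
    for z in (.060,.053,.046):
        r.move_linear(B(124.5,y,z),max_speed=.1); s=r.sense()
        if np.abs(s['contact_force']).max()>6: st('BLOCKED'); r.move_linear(B(124.5,y,.12)); raise SystemExit
    r.dwell(.15); r.gripper_to(.03,40); s=st('grip'); assert .036<s['grip_width']<.044
    r.move_linear(B(124.5,y,.09),max_speed=.15); st('lift'); return s
E
python3 - <<'E'
from tl import *
s=fetch(-85); print('tileTCP',toB(s['ee_pos']))
place(LINE+20.2,s['ee_pos'][2]+.0002)
r.reach([.30,-.2,.25],R)
print(tiles()); print(tiles('side'));st()
E
```

```text
grip t 52.2 ee [ 0.6327 -0.0935  0.0465] F [-0.3 -0.4  2.2] grip 39.1 40.2
lift t 52.6 ee [ 0.633  -0.0936  0.0905] F [ 0.4  1.  -0.7] grip 38.7 42.0
tileTCP [124.69193604 -85.05108622]
placed t 54.6 ee [0.6393 0.067  0.0465] F [ 0.6  0.6 -0.2] grip 39.0 42.1
[124.36886864  75.56002921]
[[  82.9   89.9  107.6   12.7   -1.5]
 [  25.9 -131.   108.6   38.5   -0.4]
 [  -7.9 -188.9   41.7   40.4   -6.6]]
[[  81.5   73.2  105.3   40.6   -0. ]
 [  26.  -133.5  107.6   39.3    0. ]
 [  30.6 -210.9  117.9   79.8   -0.7]]
 t 57.2 ee [ 0.3005 -0.1998  0.2497] F [ 0.3 -0.2  0.2] grip 59.8 0.0
```

```bash
python3 - <<'E'
from tl import *
push_in(LINE+20.2)
r.reach([.25,-.25,.25],R); st()
print(tiles()); print(tiles('side'))
for n in('top','side'):
    I,xs,ys=rectify(n,ORG,YAW,(-20,130),(30,130),.04,4); cv2.imwrite(f'pics/p_{n}.png',I)
a=cv2.imread('pics/p_top.png');b=cv2.imread('pics/p_side.png'); cv2.imwrite('pics/p9.png',np.hstack([a,b])[:600,:800])
E
```

```text
126.0 126.0 0.6; 125.3 125.3 0.1; 124.6 124.6 -0.2; 123.89999999999999 123.9 0.7; 123.19999999999999 123.2 -0.9; 122.49999999999999 122.9 1.2; 121.79999999999998 122.7 4.8; 
 t 66.0 ee [ 0.2504 -0.2499  0.2498] F [-0.3  0.4 -0. ] grip -0.2 0.0
[[  25.8 -130.6  108.6   38.4    0.3]
 [ -15.3 -188.7   38.9   25.6    0. ]]
[[  55.2   73.7  105.9   40.9    0. ]
 [  26.  -133.5  107.6   39.3    0. ]
 [  30.7 -210.9  117.8   79.9   -0.7]]
```

View pics/p9.png

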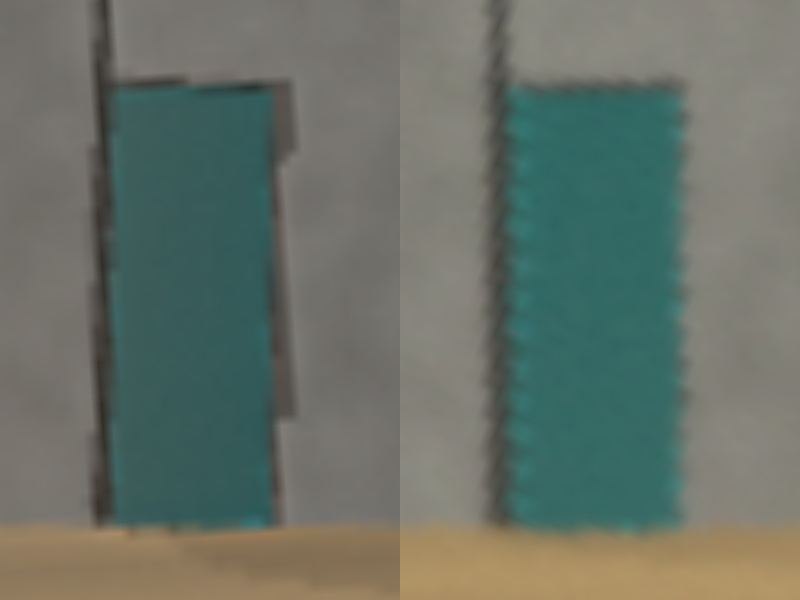

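```bash
cat >> tl.py <<'E'
def shift(x,y,dy,op=.055):     # straddle tile lying on board at robot (x,y), close, slide by dy along board y, release
    r.gripper_to(op,20); r.reach(B(x,y,.10),R); r.move_linear(B(x,y,.0585),max_speed=.12); r.dwell(.2); st('sh0')
    r.gripper_to(.03,20); s=st('sh1'); r.dwell(.1)
    if s['grip_width']>.036: r.move_linear(B(x,y+dy,.0585),max_speed=.01); r.dwell(.2); st('sh2'); print(toB(r.sense()['ee_pos']))
    r.gripper_to(op); r.move_linear(B(x,y+dy,.12),max_speed=.2)
def edges(n,z=.04,x0=70,x1=100):        # teal intervals in y and line y, rows x0..x1
    I,xs,ys=rectify(n,ORG,YAW,(-10,130),(30,290),z,4); h=cv2.cvtColor(I,cv2.COLOR_BGR2HSV)
    g=I.astype(float).mean(2); k=g[:60].mean(0)[:200]; v=np.clip(np.median(k)-k-5,0,None); out=[('line',round((v*ys[:200]).sum()/v.sum(),1))]
    sel=(xs>x0)&(xs<x1); m=((h[...,0]>80)&(h[...,0]<100)&(h[...,1]>90))[sel].mean(0)>.5
    d=np.diff(np.r_[0,m.astype(int),0]); return out+[(ys[a],ys[b-1]) for a,b in zip(np.where(d==1)[0],np.where(d==-1)[0]) if b-a>40]
E
python3 - <<'E'
from tl import *
print(edges('top'),edges('side'))
shift(57,75.5,-2.6)
r.reach([.25,-.25,.25],R); st()
print(edges('top'),edges('side')); print(tiles('side'))
E
```

```text
[('line', np.float64(55.9)), (np.float64(63.25), np.float64(96.25))] [('line', np.float64(54.6)), (np.float64(58.5), np.float64(98.25))]
sh0 t 69.3 ee [0.5729 0.0697 0.0598] F [ 0.5  0.3 -0.3] grip 55.0 0.0
sh1 t 69.6 ee [0.5727 0.0699 0.0595] F [-0.5 -1.3  3.3] grip 38.9 20.5
sh2 t 70.3 ee [0.5727 0.0685 0.0595] F [0.3 2.2 4.3] grip 38.7 20.6
[57.73941576 74.16690442]
 t 72.8 ee [ 0.2504 -0.2498  0.2496] F [-0.5  0.3  0.4] grip 54.5 0.0
[('line', np.float64(55.9)), (np.float64(64.25), np.float64(94.75))] [('line', np.float64(54.8)), (np.float64(56.5), np.float64(96.25))]
[[  55.2   72.   105.3   40.1   -0.4]
 [  26.  -133.3  107.6   39.6    0. ]
 [  30.6 -210.9  117.9   79.9   -0.8]]
```

```bash
cat >> tl.py <<'E'
def det():
    r.get_image('side'); out=[]
    for p,m in mask('tile1','side'):
        if p<.3: continue
        c,(a,b),th=rect(m,.044,'side'); out.append([*toB(c/1e3),a,b,(th-YAW+90)%180-90,p])
    return np.array(sorted(out,key=lambda t:-t[1])).round(1)
def cycle(x,y,k):
    push_out([x,y]); r.reach([.25,-.25,.25],R); D=det(); print(D)
    c=[d for d in D if d[1]<0 and d[0]>60]; 
    if len(c)!=1 or abs(c[0][4])>5: print('STOP check'); return
    s=fetch(c[0][1]+2); z=s['ee_pos'][2]; yk=74+46.5*k
    place(yk,z+.0002); push_in(yk); st('cycle done')
E
python3 - <<'E'
from tl import *
D=det(); print(D)
d=[t for t in D if abs(t[1]+132)<10][0]
cycle(d[0]+1,d[1]+2,1); r.reach([.25,-.25,.25],R); print(det())
E
```

```text
[[  56.2   74.4  112.2   44.6    1.3    0.9]
 [  25.7 -133.5  106.    42.     0.3    0.7]
 [  26.5 -190.2  112.4   42.2   -1.8    0.6]]
pushstart t 75.5 ee [ 0.4549 -0.1322  0.0609] F [-0.3  0.1 -0.4] grip -0.3 0.0
pushend t 76.5 ee [ 0.5227 -0.1351  0.0606] F [ 0.5  0.  -0.4] grip -0.1 0.0
[[  55.6   72.6  114.7   46.5   -0.6    0.7]
 [  82.5 -133.6  113.9   44.4    0.3    0.6]
 [  26.7 -190.   110.1   41.3   -0.4    0.8]]
grip t 82.3 ee [ 0.6306 -0.1401  0.0465] F [-2.1  0.2  1.3] grip 38.8 40.2
lift t 82.8 ee [ 0.631  -0.1402  0.0905] F [ 0.1  0.3 -0.6] grip 38.9 41.9
placed t 85.1 ee [0.6413 0.1119 0.0466] F [-1.   0.4 -0.3] grip 38.7 42.0
[124.40341676 120.54473724]
126.0 126.0 -0.6; 125.3 125.2 -1.1; 124.6 124.6 -0.3; 123.89999999999999 123.9 0.1; 123.19999999999999 123.1 -0.9; 122.49999999999999 122.9 0.8; 121.79999999999998 122.7 4.6; 
cycle done t 91.3 ee [0.6497 0.1117 0.133 ] F [-0.2  0.3  0.3] grip -0.0 0.0
[[ 5.590e+01  1.197e+02  1.093e+02  4.370e+01 -1.000e-01  9.000e-01]
 [ 5.480e+01  7.380e+01  1.094e+02  4.180e+01  1.000e+00  1.000e+00]
 [ 2.580e+01 -1.890e+02  1.098e+02  4.080e+01 -4.000e-01  9.000e-01]
 [ 3.540e+01 -2.307e+02  1.106e+02  4.460e+01 -8.000e-01  1.000e+00]]
```

```bash
python3 - <<'E'
from tl import *
D=det(); d=[t for t in D if t[1]<-150][0]; print(d)
cycle(d[0]+1,d[1]+2,2); r.reach([.25,-.25,.25],R); print(det())
E
```

```text
[  24.8 -190.1  115.6   44.5   -0.4    0.8]
pushstart t 95.6 ee [ 0.4515 -0.1887  0.0609] F [-0.1  0.1 -0.1] grip -0.0 0.0
pushend t 96.6 ee [ 0.5203 -0.1917  0.0606] F [-0.2  0.5 -0.2] grip 0.3 0.0
[[  54.9  120.6  109.8   41.3   -1.6    0.9]
 [  54.    73.5  112.6   46.5    1.4    1. ]
 [  82.8 -190.1  108.8   42.3   -0.4    0.7]
 [  35.1 -230.1  108.4   40.9   -1.9    1. ]]
grip t 102.3 ee [ 0.6282 -0.1966  0.0465] F [-0.5  0.5  2.2] grip 39.0 40.2
lift t 102.7 ee [ 0.6285 -0.1967  0.0905] F [-2.   0.1 -0.8] grip 38.8 41.8
placed t 105.4 ee [0.6433 0.1584 0.0466] F [-0.3 -0.5  0.3] grip 38.6 41.8
[124.37403085 167.04455704]
126.0 126.0 0.2; 125.3 125.3 -0.7; 124.6 124.6 -0.4; 123.89999999999999 123.8 -0.4; 123.19999999999999 123.1 -0.7; 122.49999999999999 123.0 1.7; 121.79999999999998 122.8 5.3; 
cycle done t 111.6 ee [0.6518 0.1583 0.1332] F [0.3 0.2 0.1] grip -0.3 0.0
[[ 5.540e+01  1.669e+02  1.122e+02  4.710e+01 -1.000e-01  1.000e+00]
 [ 5.370e+01  1.199e+02  1.118e+02  4.450e+01 -5.000e-01  7.000e-01]
 [ 5.460e+01  7.290e+01  1.114e+02  4.480e+01  1.300e+00  9.000e-01]
 [ 3.520e+01 -2.305e+02  1.119e+02  4.610e+01 -3.600e+00  8.000e-01]]
```

```bash
python3 - <<'E'
from tl import *
D=det(); d=[t for t in D if t[1]<-150][0]; print(d)
cycle(d[0]+1,d[1]+2,3); r.reach([.25,-.25,.25],R); print(det()); st()
for n in('top','side'):
    I,xs,ys=rectify(n,ORG,YAW,(-20,130),(30,280),.04,3); cv2.imwrite(f'pics/q_{n}.png',I)
a=cv2.imread('pics/q_top.png');b=cv2.imread('pics/q_side.png'); cv2.imwrite('pics/q9.png',np.vstack([a,b])[:,:]); print(np.vstack([a,b]).shape)
E
```

```text
[  35.  -231.   107.2   42.8   -2.2    0.6]
pushstart t 116.0 ee [ 0.4599 -0.23    0.0609] F [-0.4 -0.5  0.1] grip -0.2 0.0
pushend t 116.9 ee [ 0.5185 -0.2325  0.0606] F [ 0.2 -0.2  0.3] grip -0.0 0.0
[[ 5.320e+01  1.203e+02  1.083e+02  4.340e+01 -1.000e-01  8.000e-01]
 [ 5.370e+01  7.390e+01  1.145e+02  4.810e+01  2.100e+00  8.000e-01]
 [ 8.220e+01 -2.302e+02  1.108e+02  4.330e+01 -2.000e-01  6.000e-01]]
grip t 122.5 ee [ 0.6264 -0.2366  0.0465] F [-0.2  0.1  2.4] grip 39.2 40.2
lift t 123.0 ee [ 0.6268 -0.2368  0.0906] F [-0.5  0.2 -1. ] grip 38.6 41.6
placed t 125.9 ee [0.6454 0.2048 0.0466] F [-0.1  0.4  0.2] grip 38.6 41.7
[124.40190208 213.53754725]
126.0 126.0 0.6; 125.3 125.2 0.9; 124.6 124.5 0.4; 123.89999999999999 123.9 0.3; 123.19999999999999 123.2 0.2; 122.49999999999999 123.0 2.6; 121.79999999999998 122.8 6.3; 
cycle done t 132.2 ee [0.6538 0.2049 0.1333] F [ 0.2 -1.1 -0.3] grip -0.2 0.0
[[ 5.550e+01  2.133e+02  1.135e+02  4.830e+01 -2.300e+00  8.000e-01]
 [ 5.510e+01  1.668e+02  1.093e+02  4.370e+01  2.000e-01  9.000e-01]
 [ 5.440e+01  1.197e+02  1.102e+02  4.370e+01  5.000e-01  8.000e-01]
 [ 5.340e+01  7.410e+01  1.136e+02  4.660e+01  2.100e+00  7.000e-01]]
 t 134.5 ee [ 0.2504 -0.2499  0.2499] F [ 0.5 -0.1  0.3] grip -0.0 0.0
(900, 750, 3)
```

```bash
python3 - <<'E'
import cv2
a=cv2.imread('pics/q9.png'); cv2.imwrite('pics/q10.png',cv2.resize(a,(720,600),interpolation=cv2.INTER_AREA))
E
```

```text
(no output)
```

View pics/q10.png

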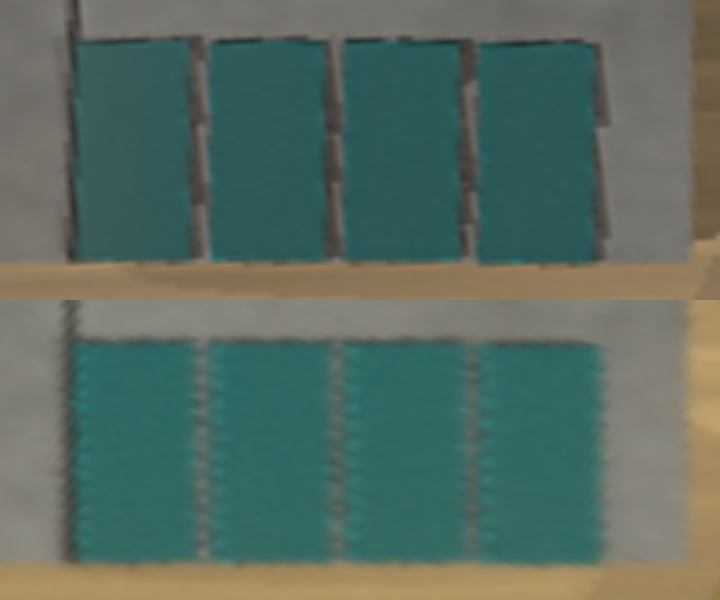

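```bash
python3 - <<'E'
from tl import *
for n in ('top','side'):
    I,xs,ys=rectify(n,ORG,YAW,(-60,110),(40,110),.04 if n=='side' else .045,8); f=I.astype(float)
    g=f.mean(2); d=f[...,0]-f[...,2]
    L=[]
    for a,b in ((-55,-30),(-30,-6)):
        k=g[(xs>a)&(xs<b)].mean(0); q=ys<68; v=np.clip(np.median(k[q])-k[q]-3,0,None); L.append((v*ys[q]).sum()/v.sum())
    E=[]
    for a,b in ((8,35),(40,70),(75,102)):
        k=d[(xs>a)&(xs<b)].mean(0); h=(k[ys<50].mean()+k[(ys>65)&(ys<85)].mean())/2
        i=np.where(k>h)[0]; i=i[ys[i]<98]; E.append((ys[i[0]].round(2),ys[i[-1]].round(2)))
    I2,xs2,ys2=rectify(n,ORG,YAW,(-60,110),(40,110),.04,8); g2=I2.astype(float).mean(2)
    for a,b in ((-55,-30),(-30,-6)):
        k=g2[(xs2>a)&(xs2<b)].mean(0); q=ys2<68; v=np.clip(np.median(k[q])-k[q]-3,0,None); L.append((v*ys2[q]).sum()/v.sum())
    print(n,np.round(L,2),E)
E
```

```text
top [55.34 55.24 55.55 55.48] [(np.float64(55.62), np.float64(95.25)), (np.float64(56.0), np.float64(95.62)), (np.float64(56.5), np.float64(95.88))]
side [54.37 54.42 54.38 54.44] [(np.float64(55.25), np.float64(97.88)), (np.float64(55.62), np.float64(97.88)), (np.float64(55.88), np.float64(97.88))]
```

```bash
python3 - <<'E'
from tl import *
I,xs,ys=rectify('top',ORG,YAW,(-125,125),(-60,300),.04,2); cv2.imwrite('pics/fin.png',I)
for o in tape(): print(*o)
E
```

```text
top [-83.7  13.7] 41.5 14.6 93.74
mask [-91.5 121.2] 281.8 44.2 93.18
side [-83.9  14.5] 44.4 14.9 91.19
```

View pics/fin.png

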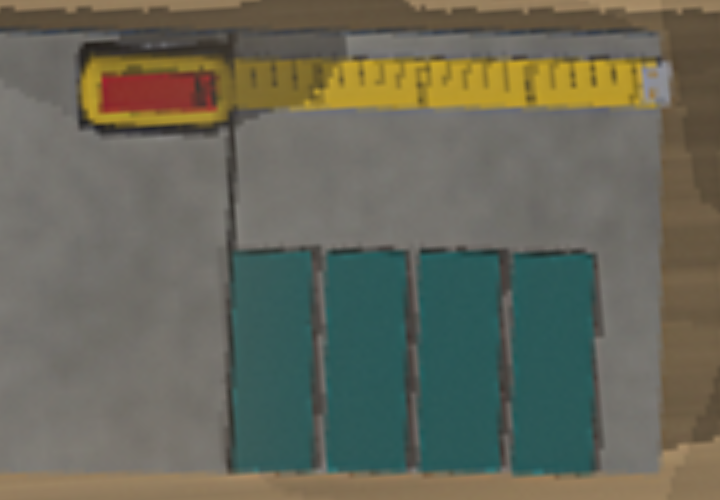

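The picture shows the case front on the line (col 232), the hook over the left end (col 655), and four tiles flush with the far edge with even joints. Handing in.

```bash
python3 -c "
from cell import r
print(r.job_done(), r.sense()['time'])"
```

```text
the job is handed in; nothing more can be done
the job is handed in; nothing more can be done
```

The job is handed in: the tape is hooked over the left-hand end with its front face on the pencil line and, as far as the pictures show, locked; all four tiles lie in one row, flush with the far edge, with joints of about 6.5 mm. The first tile's side is within about 1 mm of the line. On my first try at picking up a tile the gripper was turned the wrong way and the fingers pressed on that tile with about 59 N before I backed off.

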